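# Seat the raised sample cup under the incubator's push-latch cover

## Task

Press the near edge of the milk sample incubator's cover so that it pops open, and push the sample cup that stands up inside down until it is fully home like its neighbour. Then press the cover down again until it latches shut and let go. Only press: do not lift or carry anything, and leave the jars, bottles and glassware where they stand.

Things in the scene. Friction and masses are not known exactly. Their poses are not given: they have to be found in the camera images.
- incubator: white bench incubator, fixed; housing 230 (x, front to back) x 270 (y) x 90 mm tall. Origin: centre of its underside; x to its back, y to its left seen from the robot, z up. Under the cover is a well: x -74 to +67, y -72 to +72 mm, floor 60 mm above the bench, 30 mm below the rim. A black latch block 12 x 14 mm, 9 mm tall, stands on its floor at x -57, y 0
- cover (a joint): flat grey cover 137 (x) x 140 (y) x 8 mm, hinged along its back edge, spring-loaded, with a push-push latch. 0 = latched shut (top 102 mm above the bench), 1.1 rad = sprung fully open, near edge up and back. Pressed to its stop at -0.076 rad (near edge 10 mm below shut; about 4 N at the mark) and let go, it changes over: a shut cover springs open, an open one stays latched at 0
- hinge (a point): point on the cover's hinge axis at mid width, level with the underside of the shut cover: x +65, y 0, z +94 mm in the incubator's frame; the axis runs along the incubator's y. Shut the open cover by pushing its outer (upper, back) face round this axis, at most about 5 N near the edge, down to the stop; each further full press would open it again
- cover_press (a point): small dark round mark to press on the cover's upper face, mid width, 107 mm from the hinge axis and 30 mm from the near edge; moves with the cover. When it opens the cover follows the finger up by itself: draw the finger away upwards and towards the robot
- cover_edge (a point): middle of the cover's near edge on its upper face, 137 mm from the hinge; moves with the cover
- cup_a (a joint): how far one of the two sample cups is pushed in: about 0 to 0.003 m = standing up (top 20 mm above the well's floor), 0.014 = fully home at its stop (top 6 mm above the floor). It slides straight down with about 4 N of friction and stays where it is left; it cannot come out
- cup_b (a joint): the same for the other cup. One cup stands up at the start, the other is home; either may be the left or the right one
- cup_a_top (a point): centre of the white top of cup_a, a disc 26 mm in diameter. The cups stand in the well at x -45, y +36 and y -36 mm in the incubator's frame, 29 mm behind the well's front wall; both are hidden until the cover is open. With the cover open its edge stands back at x +3 mm, 216 mm above the bench
- cup_b_top (a point): the same for cup_b
- jar_left: small lidded glass jar, 34 mm wide, 30 mm tall, loose on the housing's top left of the cover; origin under its centre; leave alone
- jar_right: the same kind of jar, loose on the housing's top right of the cover; leave alone
- beaker: glass beaker 68 mm wide, 85 mm tall, loose on the bench; origin under its centre; leave alone
- flask: round flask 104 mm wide, 180 mm tall, loose on the bench; origin under its centre; leave alone
- blue_bottle: blue plastic bottle 72 mm wide, 240 mm tall, loose on the bench; origin under its centre; leave alone
- green_bottle: green glass bottle 70 mm wide, 250 mm tall, loose on the bench; origin under its centre; leave alone
- dropper: amber bottle 34 mm wide, 75 mm tall, loose on the bench; origin under its centre; leave alone
- stopper: white stopper 36 mm wide, 22 mm tall, loose on the bench in front; origin under its centre; leave alone

How it is judged:
On the way, in this order (a step that is already met when the one before it is completed fails the run):
1. the cover has sprung open (over 0.95 rad) (value of joint cover above 0.95 rad), for 0.2 s.
2. both cups are home while the cover is open (value of joint each of cup_a, cup_b above 0.012 m and value of joint cover above 0.7 rad), for 0.2 s.
3. the cover is shut and latched, the fingers off it (value of joint cover between -0.02 and 0.02 rad and contact force between the fingers and incubator below 0.2 N), for 0.3 s.
At the end, for the whole second after the job is handed in: the cover is latched shut (within 0.02 rad of 0) and at rest, and both cups are home (pushed in more than 12 of 14 mm) (value of joint cover between -0.02 and 0.02 rad and value of joint each of cup_a, cup_b above 0.012 m and velocity of joint cover below 0.05 rad/s); the robot touches nothing.
It fails at once if a cup was pulled up (value of joint cup_a below -0.004 m or value of joint cup_b below 0.008 m).
It fails at once if a bystander was lifted, carried or knocked away (moved over 25 mm) (distance of any of jar_left, jar_right, beaker, flask, blue_bottle, green_bottle, dropper, stopper from where it was at the start of the episode above 0.025 m).
It also fails if it takes over 56 s, if anything falls off the work surface, if the arm or the gripper's body presses on something with over 40 N, if the wrist force passes 120 N, or if a joint passes its speed limit or range.

## Robot

A 6-joint arm with a two-finger parallel gripper is mounted at the origin on the work surface. World frame = base frame: x ahead of the robot, y to its left, z up, the work surface at z = 0. Lengths are in m, angles in rad, forces in N, time in s.
With the tool pointing down it reaches from about 0.35 to 0.925 m from the base axis. Payload 6.4 kg.
Tool frame: the origin (TCP) lies at the centre of the arm's flange, where the gripper is bolted on; the fingertips stand 173 mm ahead of it and the grasp point (between the pads) lies 155 mm ahead of it (arm.grip_point_offset is the distance from the TCP to the grasp point, in m); z points along the fingers, y is the line along which they close (so a half turn about z gives the same grasp; the last joint's range is limited). The gripper opens to 85 mm and grips with 20 to 120 N. Pads are 22 mm wide; open, the fingers measure 114 mm over their backs; the gripper's body (76 mm by 85 mm) begins 54 mm behind the grasp point. The pads swing forward as they close: fully open they stand 13 mm farther back than shut.
Start: joints at [-0.174, 0.245, 1.558, -0, 1.339, -0.174], TCP at [0.65, 0, 0.405] pointing down, gripper open.
Joint ranges: [-3.13, 3.13], [-1.02, 2.26], [0.13, 2.54], [-0.95, 4.09], [0.21, 2.88], [-2.74, 2.74]. Speed limits (rad/s): [2.57, 2.57, 3.14, 3.14, 3.14, 3.14].

## Interface

Orientations are given as [roll, pitch, yaw] about the fixed x, y, z axes, in that order (R = Rz(yaw) Ry(pitch) Rx(roll)).
In Python, from workcell import arm gives the robot as it stands.
- The arm moves only by the tool carry_out, never from a script. Its argument "targets" is a list of rows, each an object of numbers: "tx", "ty", "tz": the shift along the tool's x, y, z in m; "yaw": the turn about the tool's z in degrees. A call has 1 to 8 rows; each row is the pose to reach, as a shift and turn from the pose commanded when the call began, along the tool's axes at that moment; what a row does not reach only later rows make up. A row lasts 1/10 s, in which the tool goes at most 50 mm and 8.59 degrees, less where a joint would pass 70% of its speed; a pose out of reach is approached as far as the arm can. A call with a gripper value outside its range is refused whole. "hand" is the finger opening in m, from 0 to 0.0854, set as the call begins (left out, the last holds). The fingers move at their own pace and stop on an object; "newtons" is the grip in N (left out, the last holds). Time passes only in rows, so rows that repeat a pose let the fingers close. It gives the time, the measured TCP pose, the force, the opening and the grip force at its end, in the units of the state.
- arm.observe(): the state, without advancing time (a new reading comes with each control period).
- arm.get_image(name): name is "scene" or "side" or "wrist"; returns a dict with "frame" (400x640x3 uint8, blue, green, red), "K" (3x3 intrinsics, pixels), "R" (3x3) and "t" (3): a world point X has camera coordinates R X + t. Camera axes: x right, y down, z forward; pixel columns grow to the right and rows downward; lengths in m; the calibration is good to about 2 mm. A picture is of the moment at which its call begins. There is no depth.
- arm.sign_off(): hands the job in; it is judged then, once.
The state is a dict: "clock": time; "joint_pos": joint angles; "qd": joint speeds; "effort": joint torques, N m; "eef_pos": TCP position; "ee_rot": TCP orientation; "contact_force": force on the tool from outside, world axes, zero at the start; "torque": the same for the moment, N m; "width": finger opening in m; "grasp_force": force on a finger pad.
Only numpy, scipy, OpenCV 4.12 (cv2) and the standard library are available. Lean on these libraries where they do the work, as an engineer would, in place of code of your own. Each camera call takes 0.05 s, during which the arm holds its last target. There are 200 camera calls.

## Working session

There is one attempt and no reset: what is moved stays moved. The work goes in short steps, Python scripts to look and compute and a tool call to move; the robot and the scene stay as the last step left them, time stands still between calls to the robot, and variables do not carry over. Pictures are saved under pics/ and viewed, at most 10 in all, crops included, and the job is handed in when it is done.

Besides the shell and the picture viewer there is one more tool, called after ">>>" in YAML: its name, and indented under it one key for each argument. carry_out: Moves the arm, as the interface text tells. Its arguments: {"type":"object","properties":{"targets":{"type":"array","items":{"type":"object","properties":{"tx":{"type":"number"},"ty":{"type":"number"},"tz":{"type":"number"},"yaw":{"type":"number"}}}},"hand":{"type":"number"},"newtons":{"type":"number"}},"required":["targets"]}

```bash
mkdir -p pics; ls
cat > h.py <<'E'
import numpy as np, cv2
from workcell import arm
def ray(im,u,v,z):
    "pixel -> world point on plane z"
    R,t,K=map(np.array,(im["R"],im["t"],im["K"]))
    c=-R.T@t; d=R.T@np.linalg.solve(K,[u,v,1.]); return c+d*(z-c[2])/d[2]
def proj(im,X):
    R,t,K=map(np.array,(im["R"],im["t"],im["K"])); p=K@(R@np.array(X)+t); return p[:2]/p[2]
E
python3 - <<'E'
from h import *
for n in("scene","wrist"):
    im=arm.get_image(n); cv2.imwrite(f"pics/{n}0.png",im["frame"]); np.savez(f"{n}0.npz",**im)
    print(n,-np.array(im["R"]).T@im["t"],np.array(im["R"])[2])
s=arm.observe(); print(s)
E
```

```text
pics
scene [1.26541642 0.08820986 0.7020608 ] [-0.76527745 -0.08101615 -0.63858188]
wrist [0.64975661 0.07463544 0.37304184] [-0.00192155 -0.29150969 -0.95656595]
{'clock': 0.1, 'joint_pos': array([-1.74102546e-01,  2.45779208e-01,  1.55886720e+00,  1.87281399e-06,
        1.33869522e+00, -1.74115517e-01]), 'qd': array([ 0.00010279, -0.00214073, -0.00326043, -0.00143269, -0.00139964,
        0.00027451]), 'effort': array([-3.55783277e-04, -4.30672574e+01, -3.27129292e+01, -1.74035663e-04,
        2.81168803e-03, -2.06976699e-05]), 'eef_pos': array([6.49809199e-01, 3.79637837e-05, 4.03681267e-01]), 'ee_rot': array([-3.13987043e+00, -3.04782213e-04,  1.57080860e+00]), 'contact_force': array([-0.27447086,  0.03874846,  0.35716055]), 'torque': array([-0.02207124, -0.007984  , -0.0424588 ]), 'grasp_force': 0.0, 'width': 0.084975352141748}
```

View pics/scene0.png

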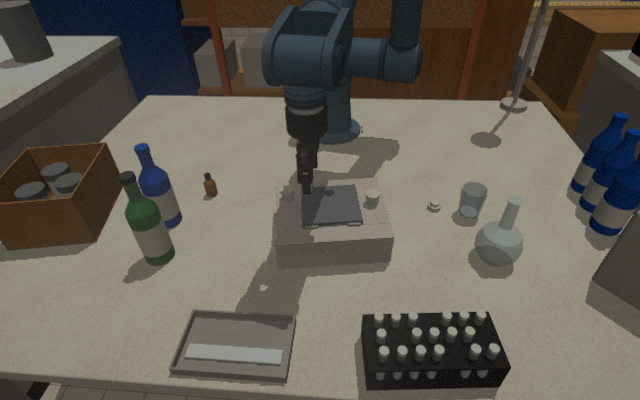

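View pics/wrist0.png

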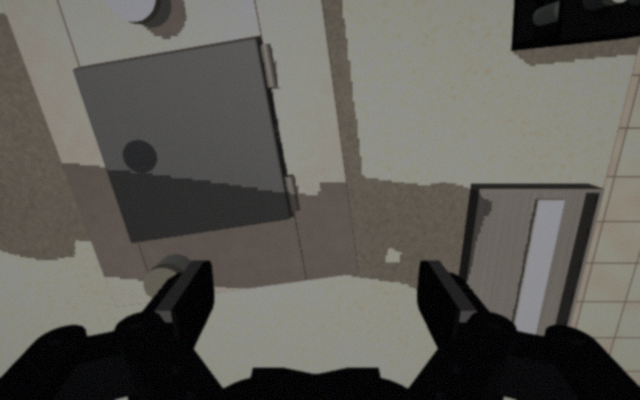

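The wrist view shows the cover's corners at about (76,69), (259,37), (296,216) and (132,241), with the mark at (140,156). The near edge is on the image's left (right = +x, up = +y).

Run:
```python
from h import *
im=dict(np.load("wrist0.npz"))
A,B,C,D=[ray(im,*p,.102) for p in((76,69),(259,37),(296,216),(132,241))]
M=ray(im,140,156,.102)
print(A,B,C,D,"mark",M)
print(*[np.linalg.norm(a-b) for a,b in((A,B),(B,C),(C,D),(D,A))])
for a,b in((A,B),(D,C)): print(np.degrees(np.arctan2((b-a)[1],(b-a)[0])))
for a,b in((D,A),(C,B)): print(np.degrees(np.arctan2((b-a)[1],(b-a)[0]))-90)
print("K",im["K"][0])
g=cv2.cvtColor(im["frame"],cv2.COLOR_BGR2GRAY)
print(g[140:172:4,110:175:4])
```

```text
[0.47441065 0.0918305  0.102     ] [0.60920044 0.11318477 0.102     ] [ 0.63337501 -0.02199837  0.102     ] [ 0.49445187 -0.04448451  0.102     ] mark [0.51183197 0.02782118 0.102     ]
0.13647084651499866 0.13732767755879635 0.14073118036441057 0.1377803808362595
9.00235118491479
9.194176763918575
8.363785783967202
10.138933661943923
K [348.36175709   0.         315.19050272]
[[77 76 78 79 81 72 58 53 60 80 77 80 80 78 78 80 79]
 [75 76 78 80 60 42 42 38 39 39 65 80 75 80 80 76 80]
 [78 76 76 75 42 39 42 41 41 42 38 73 79 78 77 79 78]
 [76 77 79 65 39 40 38 38 41 39 39 42 79 78 80 80 76]
 [76 78 76 65 40 41 38 43 39 39 42 39 77 79 78 80 78]
 [75 77 77 73 41 38 38 40 40 40 39 41 75 78 78 79 77]
 [77 74 78 77 56 37 38 36 37 37 39 45 78 79 80 80 79]
 [76 76 76 76 75 53 41 42 39 38 40 72 78 78 79 79 78]]
```

>>> carry_out:
  targets:
    - {"tx":0.004,"ty":-0.02,"tz":0,"yaw":-8.5}
    - {"tx":0.008,"ty":-0.04,"tz":0,"yaw":-17}
    - {"tx":0.012,"ty":-0.06,"tz":0,"yaw":-25.5}
    - {"tx":0.016,"ty":-0.08,"tz":0,"yaw":-34}
    - {"tx":0.02,"ty":-0.1,"tz":0.02,"yaw":-42.5}
    - {"tx":0.024,"ty":-0.12,"tz":0.04,"yaw":-51}
    - {"tx":0.028,"ty":-0.138,"tz":0.06,"yaw":-59.5}
    - {"tx":0.028,"ty":-0.138,"tz":0.08,"yaw":-68}
  hand: 0

```text
clock: 0.9
eef_pos: [0.5101, 0.0286, 0.3233]
ee_rot: [-3.141, -0.002, 2.764]
contact_force: [0.7, -0.8, -0.1]
width: -0.0002
grasp_force: 0.0
```

>>> carry_out:
  targets:
    - {"tx":0,"ty":0,"tz":0,"yaw":-8}
    - {"tx":0,"ty":0,"tz":0,"yaw":-16}
    - {"tx":0,"ty":0,"tz":0,"yaw":-24}
    - {"tx":0,"ty":0,"tz":0,"yaw":-31.2}
    - {"tx":0,"ty":0,"tz":0,"yaw":-31.2}
    - {"tx":0,"ty":0,"tz":0,"yaw":-31.2}

```text
clock: 1.5
eef_pos: [0.5119, 0.028, 0.3244]
ee_rot: [3.141, -0.001, -2.984]
contact_force: [-0.2, -0.1, -0.7]
width: 0.0004
grasp_force: 0.0
```

Run:
```python
from h import *
im=arm.get_image("wrist"); cv2.imwrite("pics/w1.png",im["frame"]); 
s=arm.observe(); print(s["clock"],s["eef_pos"],s["ee_rot"],s["contact_force"],s["width"])
e=s["eef_pos"]; print("tip px",proj(im,e-[0,0,.173]),"mark px",proj(im,[.5118,.0278,.102]))
g=cv2.cvtColor(im["frame"],cv2.COLOR_BGR2GRAY)
```

```text
1.55 [0.51190206 0.02802616 0.32447627] [ 3.14144909e+00 -4.04344073e-04 -2.98320959e+00] [-0.49533542  0.28477017 -0.12156914] 0.0006063597326532348
tip px [314.75881296 265.21457148] mark px [314.49677407 225.44553715]
```

View pics/w1.png

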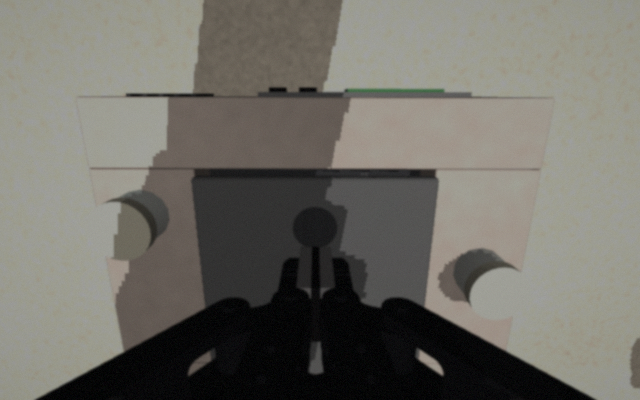

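The image shows the mark at (315,228), as predicted, with the finger squared to the cover. Now pressing.

>>> carry_out:
  targets:
    - {"tz":0.025}
    - {"tz":0.042}
    - {"tz":0.047}
    - {"tz":0.05}
    - {"tz":0.052}
    - {"tz":0.054}
    - {"tz":0.056}
    - {"tz":0.056}

```text
invalid input
```

>>> carry_out:
  targets:
    - {"tx":0,"ty":0,"yaw":0,"tz":0.025}
    - {"tx":0,"ty":0,"yaw":0,"tz":0.042}
    - {"tx":0,"ty":0,"yaw":0,"tz":0.047}
    - {"tx":0,"ty":0,"yaw":0,"tz":0.05}
    - {"tx":0,"ty":0,"yaw":0,"tz":0.052}
    - {"tx":0,"ty":0,"yaw":0,"tz":0.054}
    - {"tx":0,"ty":0,"yaw":0,"tz":0.056}
    - {"tx":0,"ty":0,"yaw":0,"tz":0.056}

```text
clock: 2.35
eef_pos: [0.5122, 0.028, 0.269]
ee_rot: [-3.141, 0.001, -2.981]
contact_force: [-2.2, 0.2, 4.1]
width: -0.0002
grasp_force: 2.0
```

>>> carry_out:
  targets:
    - {"tx":0,"ty":0,"yaw":0,"tz":0.001}
    - {"tx":0,"ty":0,"yaw":0,"tz":0.002}
    - {"tx":0,"ty":0,"yaw":0,"tz":0.003}
    - {"tx":0,"ty":0,"yaw":0,"tz":0.003}

```text
clock: 2.75
eef_pos: [0.5125, 0.028, 0.2672]
ee_rot: [-3.141, 0.0, -2.981]
contact_force: [-7.1, 0.6, 14.0]
width: 0.0
grasp_force: 7.1
```

At the stop. Drawing away upwards and towards the robot.

>>> carry_out:
  targets:
    - {"tx":0.015,"ty":0,"yaw":0,"tz":-0.02}
    - {"tx":0.04,"ty":0,"yaw":0,"tz":-0.05}
    - {"tx":0.065,"ty":0,"yaw":0,"tz":-0.08}
    - {"tx":0.085,"ty":0,"yaw":0,"tz":-0.11}
    - {"tx":0.085,"ty":0,"yaw":0,"tz":-0.14}
    - {"tx":0.085,"ty":0,"yaw":0,"tz":-0.14}
    - {"tx":0.085,"ty":0,"yaw":0,"tz":-0.14}

```text
clock: 3.45
eef_pos: [0.4282, 0.0144, 0.406]
ee_rot: [-3.141, 0.002, -2.981]
contact_force: [-0.4, -0.7, -0.9]
width: -0.0001
grasp_force: 0.0
```

Run:
```python
from h import *
im=arm.get_image("wrist"); cv2.imwrite("pics/w2.png",im["frame"]); np.savez("w2.npz",**im)
s=arm.observe(); print(s["clock"],s["eef_pos"],s["ee_rot"],s["contact_force"])
for n,p in(("L",(.5031,.0628)),("R",(.5147,-.0082))):
    for z in(.066,.080): print(n,z,proj(im,[*p,z]))
```

```text
3.5 [0.42806559 0.01443989 0.40485242] [ 3.14132788e+00 -2.97532185e-04 -2.98107073e+00] [-0.24550371 -0.61273865 -0.17651863]
L 0.066 [351.9295548  259.09014818]
L 0.08 [353.41531464 265.8793855 ]
R 0.066 [278.53232119 259.16800782]
R 0.08 [277.02415057 265.95846356]
```

View pics/w2.png

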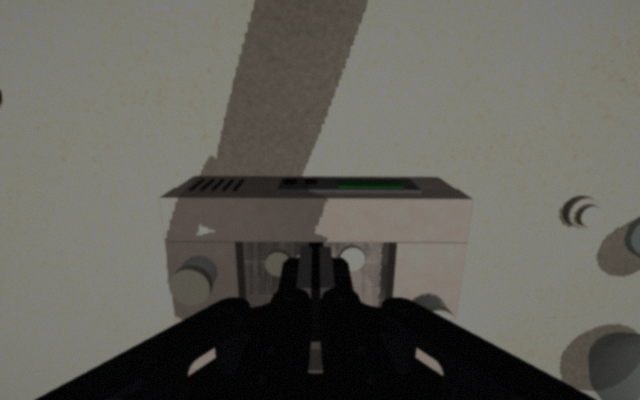

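The cover is open. One cup shows at (277,264), on the right (-y), and the other at (352,258), on the left. By projection the right one stands up and the left one is home; I'll confirm with contours.

Run:
```python
from h import *
f=np.load("w2.npz")["frame"]
c=f[235:295,230:410]; cv2.imwrite("pics/w2c.png",cv2.resize(np.clip(c*1.8,0,255).astype(np.uint8),None,fx=4,fy=4,interpolation=cv2.INTER_CUBIC))
im=arm.get_image("side"); cv2.imwrite("pics/s2.png",im["frame"])
```

```text
(no output)
```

View pics/w2c.png

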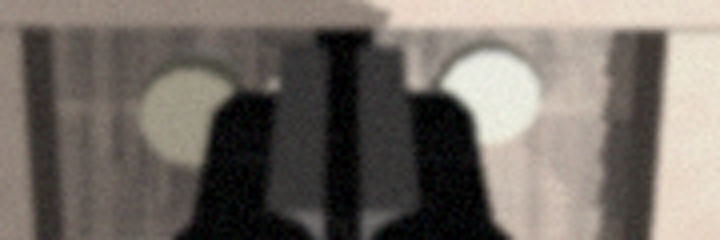

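View pics/s2.png

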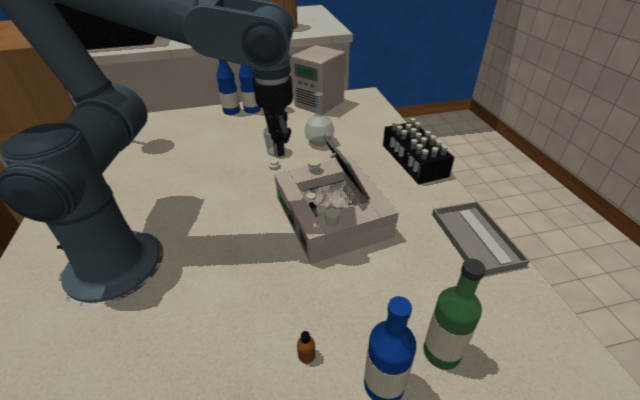

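The brightened crop puts the right cup's disc at about (277,264), which is raised. The left one is at (352,259), home. The side view confirms the cover stands open. Pressing the right cup.

>>> carry_out:
  targets:
    - {"tx":-0.025,"ty":-0.012,"yaw":0,"tz":0}
    - {"tx":-0.05,"ty":-0.024,"yaw":0,"tz":0}
    - {"tx":-0.077,"ty":-0.036,"yaw":0,"tz":0}
    - {"tx":-0.077,"ty":-0.036,"yaw":0,"tz":0.04}
    - {"tx":-0.077,"ty":-0.036,"yaw":0,"tz":0.08}
    - {"tx":-0.077,"ty":-0.036,"yaw":0,"tz":0.12}
    - {"tx":-0.077,"ty":-0.036,"yaw":0,"tz":0.14}
    - {"tx":-0.077,"ty":-0.036,"yaw":0,"tz":0.145}

```text
clock: 4.35
eef_pos: [0.5081, -0.0084, 0.2559]
ee_rot: [3.138, -0.008, -2.981]
contact_force: [-0.9, 0.7, 0.5]
width: 0.0001
grasp_force: 0.0
```

>>> carry_out:
  targets:
    - {"tx":0,"ty":0,"yaw":0,"tz":0.003}
    - {"tx":0,"ty":0,"yaw":0,"tz":0.006}
    - {"tx":0,"ty":0,"yaw":0,"tz":0.009}
    - {"tx":0,"ty":0,"yaw":0,"tz":0.012}
    - {"tx":0,"ty":0,"yaw":0,"tz":0.015}
    - {"tx":0,"ty":0,"yaw":0,"tz":0.018}
    - {"tx":0,"ty":0,"yaw":0,"tz":0.018}

```text
clock: 5.05
eef_pos: [0.5103, -0.0089, 0.243]
ee_rot: [-3.141, 0.002, -2.981]
contact_force: [0.9, -0.2, 1.9]
width: 0.0003
grasp_force: 0.9
```

>>> carry_out:
  targets:
    - {"tx":0,"ty":0,"yaw":0,"tz":0.002}
    - {"tx":0,"ty":0,"yaw":0,"tz":0.004}
    - {"tx":0,"ty":0,"yaw":0,"tz":0.005}
    - {"tx":0,"ty":0,"yaw":0,"tz":0.006}
    - {"tx":0,"ty":0,"yaw":0,"tz":0.006}

```text
clock: 5.55
eef_pos: [0.5107, -0.009, 0.2392]
ee_rot: [-3.141, -0.0, -2.981]
contact_force: [-7.4, 1.2, 21.1]
width: -0.0002
grasp_force: 11.0
```

Home at its stop (21 N). Going up and over behind the cover.

>>> carry_out:
  targets:
    - {"tx":0,"ty":0,"yaw":0,"tz":-0.04}
    - {"tx":0,"ty":0,"yaw":0,"tz":-0.08}
    - {"tx":0,"ty":0,"yaw":0,"tz":-0.12}
    - {"tx":0,"ty":0,"yaw":0,"tz":-0.16}
    - {"tx":0,"ty":0,"yaw":0,"tz":-0.19}
    - {"tx":0,"ty":0,"yaw":0,"tz":-0.19}
    - {"tx":-0.03,"ty":0.01,"yaw":0,"tz":-0.19}
    - {"tx":-0.07,"ty":0.025,"yaw":0,"tz":-0.19}

```text
clock: 6.35
eef_pos: [0.5747, 0.027, 0.4251]
ee_rot: [3.141, -0.003, -2.983]
contact_force: [-0.0, -0.5, 1.1]
width: -0.0001
grasp_force: 0.0
```

>>> carry_out:
  targets:
    - {"tx":-0.02,"ty":0.005,"yaw":0,"tz":0}
    - {"tx":-0.04,"ty":0.011,"yaw":0,"tz":0}
    - {"tx":-0.04,"ty":0.011,"yaw":0,"tz":0}
    - {"tx":-0.04,"ty":0.011,"yaw":0,"tz":0}

```text
clock: 6.75
eef_pos: [0.6122, 0.0443, 0.4247]
ee_rot: [3.141, -0.004, -2.981]
contact_force: [0.5, -0.5, -0.3]
width: 0.0001
grasp_force: 0.0
```

Run:
```python
from h import *
im=arm.get_image("wrist"); cv2.imwrite("pics/w3.png",im["frame"])
s=arm.observe(); e=s["eef_pos"]; print(s["clock"],e,s["ee_rot"],s["contact_force"])
a=np.radians(9.2); ex=np.array([np.cos(a),np.sin(a)]); ey=np.array([-ex[1],ex[0]]); o=np.array([.5533,.0345])
print("incub xy of tool",(e[:2]-o)@ex,(e[:2]-o)@ey,"tip z",e[2]-.173)
print("edge mid px",proj(im,[*(o+.003*ex),.216]),"cups home",[proj(im,[*(o-.045*ex+y*ey),.066]) for y in(.036,-.036)])
```

```text
6.8 [0.61201078 0.04412271 0.4251956 ] [ 3.14100110e+00 -2.87518053e-03 -2.98104126e+00] [-0.12181093 -0.56613835  0.54672705]
incub xy of tool 0.059494027959947016 0.00011217982587170784 tip z 0.2521955995450302
edge mid px [314.06576429 131.51888362] cups home [array([355.45533651,  58.88539829]), array([273.41545138,  58.85446489])]
```

View pics/w3.png

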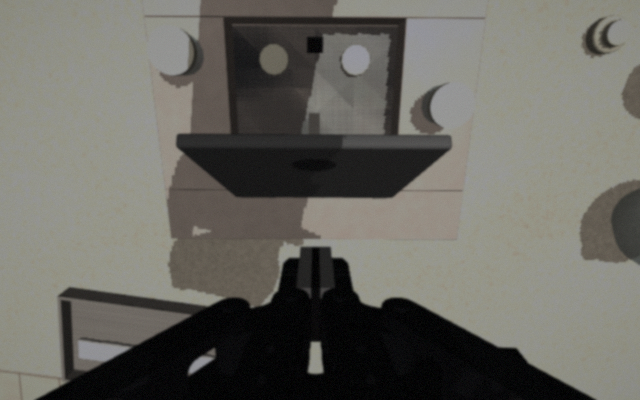

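The picture shows the cover standing open with its upper edge at about row 135. Both cups are level at rows 58–60, matching the home projections (273,59) and (355,59), and the finger is behind the cover. Swinging it shut.

>>> carry_out:
  targets:
    - {"tx":0.005,"ty":0,"yaw":0,"tz":0.027}
    - {"tx":0.005,"ty":0,"yaw":0,"tz":0.047}
    - {"tx":0.025,"ty":0,"yaw":0,"tz":0.049}
    - {"tx":0.041,"ty":0,"yaw":0,"tz":0.054}
    - {"tx":0.055,"ty":0,"yaw":0,"tz":0.064}
    - {"tx":0.069,"ty":0,"yaw":0,"tz":0.076}
    - {"tx":0.08,"ty":0,"yaw":0,"tz":0.09}
    - {"tx":0.089,"ty":0,"yaw":0,"tz":0.105}

```text
clock: 7.6
eef_pos: [0.5237, 0.0296, 0.3223]
ee_rot: [-3.141, 0.002, -2.982]
contact_force: [1.3, -0.1, 3.8]
width: 0.0003
grasp_force: 1.7
```

>>> carry_out:
  targets:
    - {"tx":0.007,"ty":0,"yaw":0,"tz":0.016}
    - {"tx":0.011,"ty":0,"yaw":0,"tz":0.033}
    - {"tx":0.012,"ty":0,"yaw":0,"tz":0.044}
    - {"tx":0.012,"ty":0,"yaw":0,"tz":0.048}
    - {"tx":0.012,"ty":0,"yaw":0,"tz":0.05}
    - {"tx":0.012,"ty":0,"yaw":0,"tz":0.051}
    - {"tx":0.012,"ty":0,"yaw":0,"tz":0.051}

```text
clock: 8.3
eef_pos: [0.513, 0.0281, 0.271]
ee_rot: [-3.142, -0.0, -2.981]
contact_force: [-3.8, -1.2, 4.3]
width: 0.0001
grasp_force: 2.0
```

>>> carry_out:
  targets:
    - {"tx":0,"ty":0,"yaw":0,"tz":0.002}
    - {"tx":0,"ty":0,"yaw":0,"tz":0.003}
    - {"tx":0,"ty":0,"yaw":0,"tz":0.004}
    - {"tx":0,"ty":0,"yaw":0,"tz":0.005}
    - {"tx":0,"ty":0,"yaw":0,"tz":0.005}

```text
clock: 8.8
eef_pos: [0.5134, 0.0282, 0.2673]
ee_rot: [-3.141, -0.0, -2.981]
contact_force: [-8.5, -0.3, 14.4]
width: 0.0
grasp_force: 7.5
```

At the stop, as in the first press. Letting go straight up.

>>> carry_out:
  targets:
    - {"tx":0,"ty":0,"yaw":0,"tz":-0.01}
    - {"tx":0,"ty":0,"yaw":0,"tz":-0.03}
    - {"tx":0,"ty":0,"yaw":0,"tz":-0.06}
    - {"tx":0,"ty":0,"yaw":0,"tz":-0.09}
    - {"tx":0,"ty":0,"yaw":0,"tz":-0.11}
    - {"tx":0,"ty":0,"yaw":0,"tz":-0.11}
    - {"tx":0,"ty":0,"yaw":0,"tz":-0.11}
    - {"tx":0,"ty":0,"yaw":0,"tz":-0.11}

```text
clock: 9.6
eef_pos: [0.5126, 0.0283, 0.3739]
ee_rot: [3.141, -0.002, -2.981]
contact_force: [-0.0, 0.4, -0.7]
width: 0.0004
grasp_force: 0.0
```

Run:
```python
from h import *
im=arm.get_image("wrist"); cv2.imwrite("pics/w4.png",im["frame"])
s=arm.observe(); print(s["clock"],s["eef_pos"],s["contact_force"],proj(im,[.5118,.0278,.102]))
```

```text
9.65 [0.51257642 0.02825996 0.3737875 ] [-0.03185308  0.348154    0.06138324] [314.11475246 200.50755429]
```

View pics/w4.png

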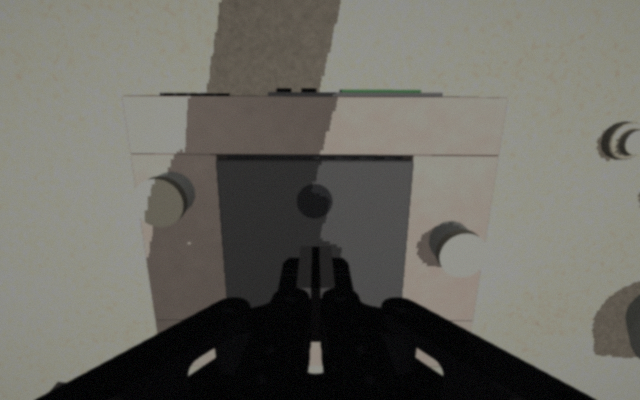

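The cover is shut: the mark is at (314,201), where the latched pose predicts it. The jars are in place and nothing touches the finger.

```bash
python3 -c "
from workcell import arm
print(arm.sign_off())"
```

```text
the job is handed in; nothing more can be done
None
```

The job is handed in after about 10 s: the cover popped open, the right-hand cup was pushed fully home beside its neighbour, and the cover is latched shut with the arm clear; no verdict came back.

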